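# Refill the spacer feeder and start it

### The arm

A 6-joint arm with a two-finger parallel gripper is mounted at the origin on the work surface. World frame = base frame: x ahead of the robot, y to its left, z up, the work surface at z = 0. Lengths are in m, angles in degrees, forces in N, time in s.
With the tool pointing down it reaches from about 0.35 to 0.875 m from the base axis. Payload 4.2 kg.
Tool frame: the origin (TCP) lies on the mounting face of the last link; the fingertips stand 182 mm ahead of it and the grasp point (between the pads) lies 164 mm ahead of it (r.tcp_to_grasp is the distance from the TCP to the grasp point, in m); z points along the fingers, y is the line along which they close (so a half turn about z gives the same grasp; the last joint's range is limited). The gripper opens to 87 mm and grips with 3 to 60 N. Pads are 19 mm wide; open, the fingers measure 117 mm over their backs; the gripper's body (75 mm by 190 mm) begins 51 mm behind the grasp point.
Start: joints at [-48.61, 22.042, 0.453, 0, -68.411, -14.817], TCP at [0.28, -0.559, 0.405] pointing down, gripper open.
Joint ranges: [-179.83, 179.83], [-69.29, 118.12], [-61.27, 80.66], [-181.25, 117.63], [-171.15, -9.14], [-177.46, 177.46]. Speed limits (degrees/s): [159.86, 159.86, 180, 180, 180, 180].

### API

Orientations are given as a 3x3 rotation matrix whose columns are the frame's x, y, z axes.
In Python, from station import sense, eyes, r gives the robot as it stands.
- The arm moves only by the tool jog_arm, never from a script. Its argument "increments" is a list of rows, each a list of 4 numbers: the shift along the tool's x, y, z normalised to -1 to 1, where 1 is 0.02 m, then the turn about the tool's z normalised to -1 to 1, where 1 is 0.08 rad. A call has 1 to 10 rows; each row shifts and turns the commanded pose from where the row before left it, along the tool's axes as they then stand; what a row does not reach is not made up. A row lasts 1/10 s, in which the tool goes at most 50 mm and 8.59 degrees, less where a joint would pass 70% of its speed; a pose out of reach is approached as far as the arm can. A call with a number of a shift or a turn outside -1 to 1 is refused whole. A call with a gripper value outside its range is refused whole. "grip" is the finger opening in mm, from 0 to 87, set as the call begins (left out, the last holds). The fingers move at their own pace and stop on an object; the grip force is fixed at half the most. Time passes only in rows, so rows that do not move let the fingers close. It gives the time, the measured TCP pose, the force, the opening and the grip force at its end, in the units of the state.
- sense(): the state, without advancing time (a new reading comes with each control period).
- eyes.capture(name): name is "side" or "top" or "wrist"; returns the picture (480x640x3 uint8, blue, green, red); there is no depth.
- eyes.get_calibration(name): a dict with "camera_matrix" (3x3 intrinsics, pixels), "R" (3x3) and "t" (3): a world point X has camera coordinates R X + t; the wrist camera has in their place "T_tool_cam" (4x4, takes a point from camera to tool coordinates, whose origin is the TCP and whose axes are the flange's). Camera axes: x right, y down, z forward; pixel columns grow to the right and rows downward; lengths in m; the calibration is good to about 2 mm. A picture is of the moment at which its call begins: read the wrist's pose just before it. get_calibration takes no time and is no camera call.
- r.finish_job(): hands the job in; it is judged then, once.
Trained networks look in the newest picture that a camera, given by its name, has taken for a name from the list of things; names that differ only in an ending like _2 or _b are one class to them, and where a whole thing is asked for, a point or a joint stands for the part that bears it (a point fixed in the world has none). Each returns a list of dicts, best first, with "conf" (0 to 1); they miss things now and then, are a little off and sometimes report something else, mostly with a low value. They report only what shows in the picture. A call takes as long as a camera call.
- eyes.spot_in(camera, name): "centre" ([x, y, z] in m, in world coordinates, good to about 4 mm: the middle of the surface that is visible of it).
- eyes.outline_of(camera, name): "mask" (480x640 bool, what is visible of it).
The state is a dict: "time_s": time; "joints": joint angles; "joint_velocities": joint speeds; "effort": joint torques, N m; "tcp_pos": TCP position; "ee_rot": TCP orientation; "wrist_force": force on the tool from outside, world axes, zero at the start; "moment": the same for the moment, N m; "gripper_width": opening from 0.0 (shut) to 1.0 (fully open); "gripper_force": force on a finger pad.
Only numpy, scipy, OpenCV 4.12 (cv2) and the standard library are available. Lean on these libraries where they do the work, as an engineer would, in place of code of your own. Each camera call takes 0.05 s, during which the arm holds its last target. There are 200 camera calls.

### The job

Refill the parts feeder: pick up the tray by its bar handle and tip it so that all five brass spacers slide into the feeder's hopper, without touching the spacers with the gripper, then stand the empty tray level on the bench and let go of it. After that, turn the feeder's speed dial clockwise until its pointer is at the long mark. Leave the screwdriver and the glass tumbler between them where they are.

Things in the scene. Friction and masses are not known exactly. Their poses are not given: they have to be found in the camera images.
- feeder: Vibratory parts feeder, fixed; place and yaw vary. Origin on the bench, z up. At y -150 to +40, x -95 to +95 mm: grey base carrying the steel hopper. At y +38 to +146, x -85 to +85 mm: grey control box, 55 mm high, with the speed dial on its white top at x -5, y +92 mm. A steel exit chute, 80 mm high, sticks out at +x to x 140 mm (y -80 to -30).
- hopper_floor (a point): Centre of the hopper's inner floor, 48 mm above the bench, axes as the feeder's. The hopper is an open-topped square steel box, 180 x 180 mm outside, 172 mm inside, walls 4 mm, rim 52 mm above this point (100 mm above the bench).
- dial (a joint): Speed dial of the feeder, 0 to 2.6 rad about the vertical, growing clockwise seen from above. Its white pointer points to the feeder's +y at 0, to its +x at 1.57. Seven even marks on the panel from 0 to 2.6; the middle one, at 1.30 rad, is the long thick mark (24 mm, others 7 mm). Starts between 0 and 0.45; stays where it is left (friction 0.03 N m).
- dial_grip (a point): Point on the dial's axis at the height to grip it, 92 mm above the bench. The grip is a black bar 46 mm long in the pointer's direction, 14 mm wide, 32 mm high, its top 7 mm above this point; it turns with the dial.
- tray: Loose sheet-aluminium tray, 150 x 110 mm, 0.24 to 0.39 kg; origin under the middle of its floor, x towards its open end, z up. Floor 3 mm thick; walls 28 mm high on both long sides and at the back (-x); no wall or lip at +x. Yaw starts within 0.7 rad of world +x. Holds five spacers, which start to slide when it is tilted 18 to 26 degrees.
- tray_grip (a point): Place to grip the tray, near the balance point: middle of the black bar handle, 75 mm above the tray's underside, at x -12 mm. The bar runs along the tray's x over its middle line (x -73 to +26 mm), 14 mm wide (y), 16 mm high (z 67 to 83 mm), held only by a post at the back wall; below it is free space.
- tray_mouth (a point): Middle of the tray's open edge, on top of its floor: 75 mm ahead of its origin, 3 mm above its underside.
- spacer1: One of five like brass hexagonal spacers lying in the tray: 14 mm across flats, 24 mm long (along its x), 27 to 44 g; origin at its centre.
- spacer2: One of five like brass hexagonal spacers lying in the tray: 14 mm across flats, 24 mm long (along its x), 27 to 44 g; origin at its centre.
- spacer3: One of five like brass hexagonal spacers lying in the tray: 14 mm across flats, 24 mm long (along its x), 27 to 44 g; origin at its centre.
- spacer4: One of five like brass hexagonal spacers lying in the tray: 14 mm across flats, 24 mm long (along its x), 27 to 44 g; origin at its centre.
- spacer5: One of five like brass hexagonal spacers lying in the tray: 14 mm across flats, 24 mm long (along its x), 27 to 44 g; origin at its centre.
- screwdriver: Bystander, loose: red-handled screwdriver, 200 mm long, lying along x on the bench, up to 26 mm high, about the middle of the bench between tray and feeder; origin under its middle.
- tumbler: Bystander, loose: clear glass tumbler, 68 mm wide, 110 mm high, upright; origin under its centre.

How it is judged (in metres and radians):
On the way, in this order (a step that is already met when the one before it is completed fails the run):
1. all five spacers are in the hopper (x of spacer1 in the frame of hopper_floor between -0.086 and 0.086 m and y of spacer1 in the frame of hopper_floor between -0.086 and 0.086 m and z of spacer1 in the frame of hopper_floor between 0 and 0.05 m and x of spacer2 in the frame of hopper_floor between -0.086 and 0.086 m and y of spacer2 in the frame of hopper_floor between -0.086 and 0.086 m and z of spacer2 in the frame of hopper_floor between 0 and 0.05 m and x of spacer3 in the frame of hopper_floor between -0.086 and 0.086 m and y of spacer3 in the frame of hopper_floor between -0.086 and 0.086 m and z of spacer3 in the frame of hopper_floor between 0 and 0.05 m and x of spacer4 in the frame of hopper_floor between -0.086 and 0.086 m and y of spacer4 in the frame of hopper_floor between -0.086 and 0.086 m and z of spacer4 in the frame of hopper_floor between 0 and 0.05 m and x of spacer5 in the frame of hopper_floor between -0.086 and 0.086 m and y of spacer5 in the frame of hopper_floor between -0.086 and 0.086 m and z of spacer5 in the frame of hopper_floor between 0 and 0.05 m), for 0.3 s.
2. the empty tray stands level on the bench, let go (height (world z) of tray below 0.006 m and angle between tray's own z axis and vertical below 0.07 rad and contact force between the fingers and tray below 0.1 N), for 0.2 s.
3. the dial's pointer is at the long mark (value of joint dial between 1.16 and 1.44 rad), for 0.2 s.
At the end, for the whole second after the job is handed in: All five spacers lie at rest in the hopper, below its rim (centres within 86 mm of its middle in x and y, under 50 mm above its floor); the tray stands on the bench (under 6 mm above it, tilt under 0.07 rad), released and at rest; the dial reads 1.30 rad within 0.14 rad (all of step 1 and all of step 2 and all of step 3 and linear speed of each of spacer1, spacer2, spacer3, spacer4, spacer5, tray below 0.03 m/s); the robot touches nothing.
It fails at once if the gripper touches a spacer (contact force between the fingers and spacer1 above 0.5 N or contact force between the fingers and spacer2 above 0.5 N or contact force between the fingers and spacer3 above 0.5 N or contact force between the fingers and spacer4 above 0.5 N or contact force between the fingers and spacer5 above 0.5 N).
It fails at once if the screwdriver or the tumbler is shifted by more than 40 mm, or the tumbler is knocked over (distance of any of screwdriver, tumbler from where it was at the start of the episode above 0.04 m or angle between tumbler's own z axis and vertical above 0.5 rad).
It also fails if it takes over 72 s, if anything falls off the work surface, if the arm or the gripper's body presses on something with over 40 N, if the wrist force passes 120 N, or if a joint passes its speed limit or range.

## Working session

There is one attempt and no reset: what is moved stays moved. The work goes in short steps, Python scripts to look and compute and a tool call to move; the robot and the scene stay as the last step left them, time stands still between calls to the robot, and variables do not carry over. Pictures are saved under pics/ and viewed, at most 10 in all, crops included, and the job is handed in when it is done.

Besides the shell and the picture viewer there is one more tool, called after "Emit:" by a JSON object that holds its "name" and its "arguments", one argument or row to a line. jog_arm: Moves the arm, as the interface text tells. Its arguments: {"type":"object","properties":{"increments":{"type":"array"},"grip":{"type":"number"}},"required":["increments"]}

```bash
ls && mkdir -p pics && cat > h.py <<'E'
import numpy as np,cv2
from station import sense,eyes,r
def cap(n,f=None):
    im=eyes.capture(n)
    if f: cv2.imwrite('pics/'+f,im)
    return im
def proj(n,X):
    c=eyes.get_calibration(n);p=c['camera_matrix']@(c['R']@np.array(X,float)+np.array(c['t']));return p[:2]/p[2]
def ray(n,px,z):
    """world point at height z seen at pixel px"""
    c=eyes.get_calibration(n);R=np.array(c['R']);o=-R.T@np.array(c['t'])
    d=R.T@np.linalg.inv(c['camera_matrix'])@[px[0],px[1],1];return o+d*(z-o[2])/d[2]
E
python3 - <<'E'
from h import *
np.set_printoptions(precision=4,suppress=True)
for c in('top','side'):
    cap(c,c+'0.png')
    for n in('feeder','tray','dial','dial_grip','tray_grip','hopper_floor','tumbler','screwdriver','spacer1'):
        print(c,n,[(np.round(d['centre'],3),round(d['conf'],2)) for d in eyes.spot_in(c,n)][:5])
s=sense();print(s['ee_rot'],s['time_s'],s['tcp_pos'],r.tcp_to_grasp)
E
```

```text
pics
top feeder [(array([ 0.467, -0.294,  0.053]), 0.86)]
top tray [(array([ 0.482,  0.262, -0.001]), 0.93)]
top dial [(array([ 0.476, -0.18 ,  0.066]), 0.59)]
top dial_grip [(array([ 0.477, -0.183,  0.073]), 0.96)]
top tray_grip [(array([0.482, 0.255, 0.002]), 0.58)]
top hopper_floor [(array([ 0.473, -0.295,  0.056]), 0.79)]
top tumbler [(array([ 0.751, -0.013,  0.073]), 0.74)]
top screwdriver [(array([ 0.416, -0.002,  0.022]), 0.84), (array([ 0.478, -0.18 ,  0.072]), 0.26)]
top spacer1 [(array([0.43 , 0.258, 0.02 ]), 0.67), (array([0.52 , 0.283, 0.018]), 0.5), (array([0.469, 0.198, 0.019]), 0.43), (array([0.502, 0.237, 0.018]), 0.4)]
side feeder [(array([ 0.457, -0.236,  0.054]), 0.57), (array([0.43 , 0.257, 0.015]), 0.38)]
side tray [(array([0.485, 0.264, 0.001]), 0.79)]
side dial [(array([ 0.473, -0.174,  0.078]), 0.66)]
side dial_grip [(array([ 0.475, -0.17 ,  0.082]), 0.83)]
side tray_grip [(array([ 0.48 ,  0.258, -0.001]), 0.7)]
side hopper_floor [(array([ 0.456, -0.243,  0.057]), 0.65)]
side tumbler [(array([0.725, 0.007, 0.078]), 0.62)]
side screwdriver [(array([0.405, 0.002, 0.014]), 0.87), (array([0.504, 0.246, 0.015]), 0.72), (array([0.43 , 0.256, 0.013]), 0.51)]
side spacer1 [(array([0.519, 0.294, 0.021]), 0.77), (array([0.464, 0.291, 0.014]), 0.71), (array([0.462, 0.21 , 0.013]), 0.48), (array([0.429, 0.257, 0.015]), 0.45)]
[[-0.8943 -0.4474  0.    ]
 [-0.4474  0.8943 -0.    ]
 [-0.     -0.     -1.    ]] 1.0 [ 0.2796 -0.5589  0.4048] 0.1635
```

View pics/top0.png

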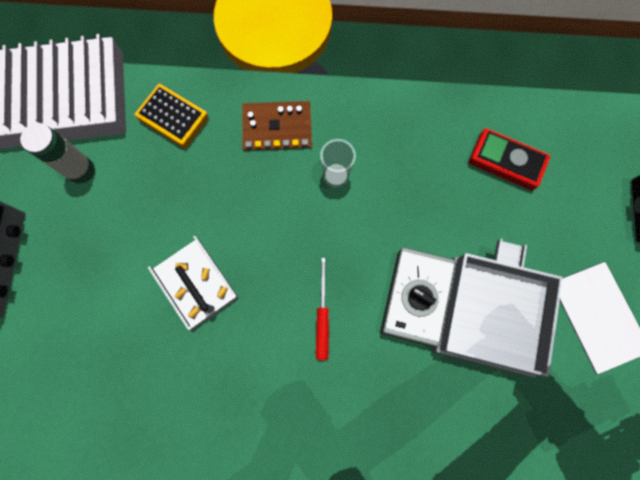

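View pics/side0.png

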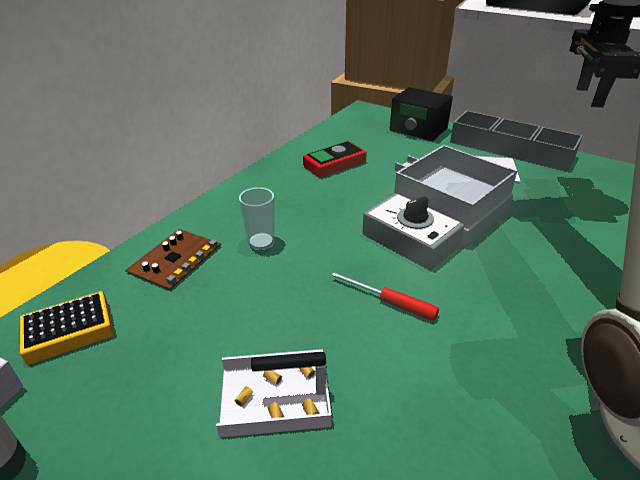

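```bash
python3 - <<'E'
from h import *
im=cv2.imread('pics/top0.png')
a=cv2.resize(im[235:335,140:240],None,fx=4,fy=4,interpolation=2)
b=cv2.resize(im[235:385,375:575],None,fx=4,fy=4,interpolation=2)
cv2.imwrite('pics/zb.png',b); 
o=np.zeros((600,800,3),np.uint8); o[:400,:400]=a
c=cv2.resize(im[265:325,390:450],None,fx=6.6,fy=6.6,interpolation=2); o[:396,402:798]=c
cv2.imwrite('pics/za.png',o)
E
```

```text
(no output)
```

View pics/za.png

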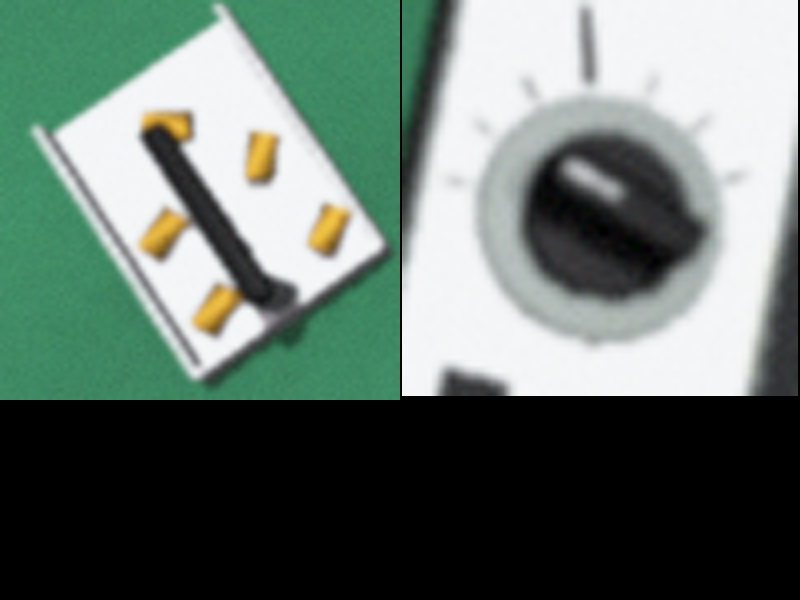

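View pics/zb.png

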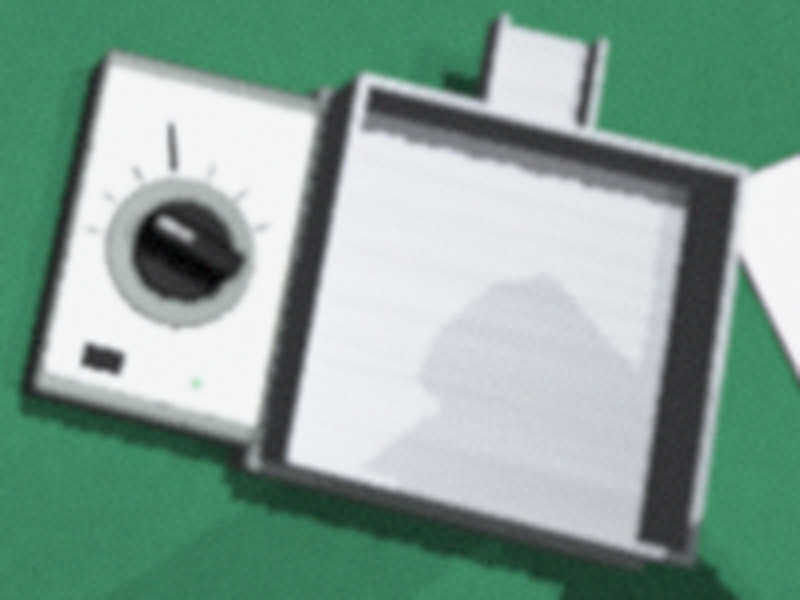

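```bash
python3 - <<'E'
from h import *
from scipy.optimize import least_squares
np.set_printoptions(precision=4,suppress=True)
def fit(P,px,x0):
    P=np.array(P);px=np.array(px)
    def T(v):c,s=np.cos(v[2]),np.sin(v[2]);return P@np.array([[c,s,0],[-s,c,0],[0,0,1]])+[v[0],v[1],0]
    f=lambda v:np.ravel([proj('top',p) for p in T(v)]-px)
    q=least_squares(f,x0,loss='soft_l1');print(q.x,f(q.x).reshape(-1,2));return q.x
B=lambda u,v:(375+u/4-.4,235+v/4-.4)
A=lambda u,v:(140+u/4-.4,235+v/4-.4)
print('feeder')  # hopper centre y -55
v=fit([[90,35,100],[90,-145,100],[-90,-145,100],[-90,35,100],[85,146,55],[-85,146,55]]*np.array(.001),
 [B(362,73),B(748,170),B(692,562),B(248,468),B(108,53),B(30,388)],[.48,-.25,-.2])
c,s=np.cos(v[2]),np.sin(v[2]);R=np.array([[c,-s],[s,c]])
print('hopper c',v[:2]+R@[0,-.055],'dial',v[:2]+R@[-.005,.092])
print('tray')
t=fit([[75,55,28],[75,-55,28],[-75,-55,28],[-75,55,28],[26,0,83]]*np.array(.001),[A(35,127),A(220,5),A(388,247),A(198,382),A(153,128)],[.48,.26,.5])
c,s=np.cos(t[2]),np.sin(t[2]);print('grip',t[:2]+np.array([c,s])*-.012)
p=[ray('top',[402+0,0],0)]
ze=lambda u,w,z:ray('top',(390+(u-402)/6.6-.4,265+w/6.6-.4),z)
a=ze(566,162,.099);b=ze(625,193,.099);d=(a-b)[:2];print('pointer pts',a,b,'dial ang',np.degrees(v[2]+np.pi/2-np.arctan2(d[1],d[0])))
a=ze(585,8,.055);b=ze(590,80,.055);d=(a-b)[:2];print('longmark ang',v[2]+np.pi/2-np.arctan2(d[1],d[0]))
E
```

```text
feeder
[ 0.4677 -0.2719 -0.1827] [[-0.6526  0.2404]
 [ 0.2032 -0.0019]
 [-0.0167  1.4274]
 [ 9.2718 -1.4498]
 [-0.5608 -1.7253]
 [-0.2237  0.6285]]
hopper c [ 0.4577 -0.326 ] dial [ 0.4795 -0.1806]
tray
[0.4842 0.2612 0.6928] [[ 0.337   0.9971]
 [ 0.7878 -0.0064]
 [-0.1675 -0.1399]
 [-0.1376 -0.5061]
 [-0.7204 -0.0696]]
grip [0.475  0.2535]
pointer pts [ 0.4898 -0.1636  0.099 ] [ 0.4823 -0.1799  0.099 ] dial ang 13.964024319127688
longmark ang 1.2976239727688839
```

Emit:
{"name": "jog_arm", "arguments": {
  "increments": [
    [-0.65,0.77,0,0],
    [-0.65,0.77,0,0],
    [-0.65,0.77,0,0],
    [-0.65,0.77,0,0],
    [-0.65,0.77,0,0],
    [-0.65,0.77,0,0],
    [-0.65,0.77,0,0],
    [-0.65,0.77,0,0],
    [-0.65,0.77,0,0],
    [-0.65,0.77,0,0]
  ],
  "grip": 87
}}

```text
time_s: 2.0
tcp_pos: [0.3271, -0.3623, 0.4049]
ee_rot: [[-0.894, -0.447, 0.0], [-0.447, 0.894, -0.0], [-0.0, -0.0, -1.0]]
wrist_force: [0.4, -0.1, -0.5]
gripper_width: 1.0
gripper_force: 0.0
```

Emit:
{"name": "jog_arm", "arguments": {
  "increments": [
    [-0.65,0.77,0,0],
    [-0.65,0.77,0,0],
    [-0.65,0.77,0,0],
    [-0.65,0.77,0,0],
    [-0.65,0.77,0,0],
    [-0.65,0.77,0,0],
    [-0.65,0.77,0,0],
    [-0.65,0.77,0,0],
    [-0.65,0.77,0,0],
    [-0.65,0.77,0,0]
  ]
}}

```text
time_s: 3.0
tcp_pos: [0.3744, -0.1664, 0.405]
ee_rot: [[-0.894, -0.447, 0.001], [-0.447, 0.894, -0.0], [-0.001, -0.0, -1.0]]
wrist_force: [-0.1, 0.2, -0.8]
gripper_width: 0.995
gripper_force: 0.0
```

Emit:
{"name": "jog_arm", "arguments": {
  "increments": [
    [-0.65,0.77,0,0],
    [-0.65,0.77,0,0],
    [-0.65,0.77,0,0],
    [-0.65,0.77,0,0],
    [-0.65,0.77,0,0],
    [-0.65,0.77,0,0],
    [-0.65,0.77,0,0],
    [-0.65,0.77,0,0],
    [-0.65,0.77,0,0],
    [-0.65,0.77,0,0]
  ]
}}

```text
time_s: 4.0
tcp_pos: [0.4218, 0.0295, 0.405]
ee_rot: [[-0.894, -0.447, 0.001], [-0.447, 0.894, 0.0], [-0.001, -0.0, -1.0]]
wrist_force: [-0.1, 0.0, -0.4]
gripper_width: 1.004
gripper_force: 0.0
```

Emit:
{"name": "jog_arm", "arguments": {
  "increments": [
    [-0.65,0.77,0,0],
    [-0.65,0.77,0,0],
    [-0.65,0.77,0,0],
    [-0.65,0.77,0,0],
    [-0.65,0.77,0,0],
    [-0.65,0.77,0,0],
    [-0.65,0.77,0,0],
    [-0.65,0.77,0,-0.9],
    [-0.65,0.77,0,-1],
    [-0.65,0.77,0,-1]
  ]
}}

```text
time_s: 5.0
tcp_pos: [0.465, 0.2268, 0.4047]
ee_rot: [[-0.765, -0.643, 0.0], [-0.643, 0.765, -0.0], [-0.0, -0.0, -1.0]]
wrist_force: [0.5, -0.2, 0.8]
gripper_width: 0.998
gripper_force: 0.0
```

Emit:
{"name": "jog_arm", "arguments": {
  "increments": [
    [0,0,0,0],
    [0,0,0,0]
  ]
}}

```text
time_s: 5.2
tcp_pos: [0.4646, 0.2259, 0.4044]
ee_rot: [[-0.768, -0.641, -0.001], [-0.641, 0.768, -0.001], [0.001, -0.0, -1.0]]
wrist_force: [0.1, -0.6, 0.3]
gripper_width: 1.001
gripper_force: 0.0
```

```bash
python3 - <<'E'
from h import *
np.set_printoptions(precision=4,suppress=True)
s=sense();cap('wrist','w1.png');print(s['joints'],s['tcp_pos'])
c=eyes.get_calibration('wrist');T=np.array(c['T_tool_cam']);K=np.array(c['camera_matrix'])
M=np.eye(4);M[:3,:3]=s['ee_rot'];M[:3,3]=s['tcp_pos'];W=M@T
t=np.array([.4842,.2612]);a=.6928;R=np.array([[np.cos(a),-np.sin(a)],[np.sin(a),np.cos(a)]])
def pj(X):p=K@(np.linalg.inv(W)@np.r_[X,1])[:3];return p[:2]/p[2]
for P in [(26,0,83),(-73,0,83),(75,55,28),(75,-55,28),(-75,-55,28),(-75,55,28)]:
    P=np.array(P)/1000;print(P,pj(np.r_[t+R@P[:2],P[2]]))
E
```

```text
[ 43.9413  11.4936 -14.589   -0.0037 -63.9652 -94.095 ] [0.4646 0.2259 0.4044]
[0.026 0.    0.083] [326.8986 297.4601]
[-0.073  0.     0.083] [328.6041 190.3359]
[0.075 0.055 0.028] [373.5151 318.0509]
[ 0.075 -0.055  0.028] [274.7447 317.7319]
[-0.075 -0.055  0.028] [271.3217 181.7562]
[-0.075  0.055  0.028] [380.7393 182.1343]
```

View pics/w1.png

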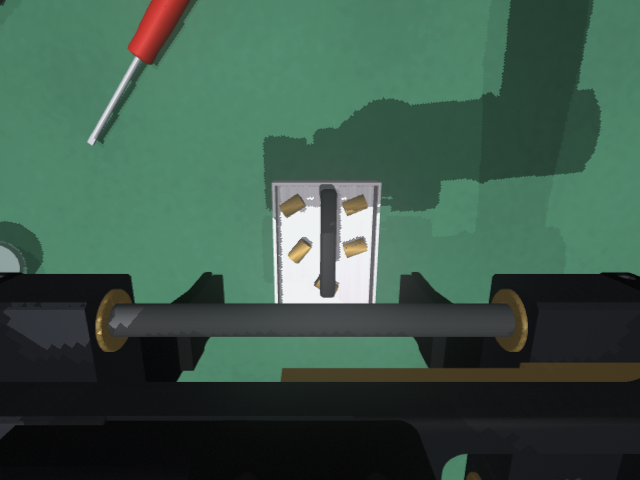

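Emit:
{"name": "jog_arm", "arguments": {
  "increments": [
    [-0.65,0.36,0,0],
    [-0.65,0.36,0,0],
    [0,0,1,0],
    [0,0,1,0],
    [0,0,1,0],
    [0,0,1,0],
    [0,0,1,0],
    [0,0,1,0],
    [0,0,0.8,0],
    [0,0,0.5,0]
  ]
}}

```text
time_s: 6.25
tcp_pos: [0.4757, 0.2536, 0.2573]
ee_rot: [[-0.768, -0.641, -0.001], [-0.641, 0.768, -0.001], [0.002, -0.0, -1.0]]
wrist_force: [0.0, -0.2, -0.1]
gripper_width: 1.0
gripper_force: 0.0
```

Emit:
{"name": "jog_arm", "arguments": {
  "increments": [
    [0,0,0.5,0],
    [0,0,0.5,0],
    [0,0,0,0],
    [0,0,0,0]
  ]
}}

```text
time_s: 6.65
tcp_pos: [0.4756, 0.2533, 0.2389]
ee_rot: [[-0.767, -0.641, 0.0], [-0.641, 0.767, 0.0], [-0.0, -0.0, -1.0]]
wrist_force: [-0.4, 0.2, -0.4]
gripper_width: 1.001
gripper_force: 0.0
```

Emit:
{"name": "jog_arm", "arguments": {
  "increments": [
    [0,0,0,0],
    [0,0,0,0],
    [0,0,0,0],
    [0,0,0,0],
    [0,0,0,0],
    [0,0,0,0],
    [0,0,0,0],
    [0,0,0,0]
  ],
  "grip": 0
}}

```text
time_s: 7.45
tcp_pos: [0.4754, 0.2531, 0.2387]
ee_rot: [[-0.768, -0.641, -0.0], [-0.641, 0.768, -0.0], [0.0, -0.0, -1.0]]
wrist_force: [-0.2, -1.2, -0.4]
gripper_width: 0.358
gripper_force: 0.0
```

Emit:
{"name": "jog_arm", "arguments": {
  "increments": [
    [0,0,0,0],
    [0,0,0,0],
    [0,0,0,0],
    [0,0,0,0],
    [0,0,0,0],
    [0,0,0,0]
  ]
}}

```text
time_s: 8.05
tcp_pos: [0.4753, 0.2532, 0.2387]
ee_rot: [[-0.768, -0.641, -0.0], [-0.641, 0.768, 0.0], [-0.0, 0.0, -1.0]]
wrist_force: [-0.8, 1.0, 0.3]
gripper_width: 0.156
gripper_force: 30.0
```

Emit:
{"name": "jog_arm", "arguments": {
  "increments": [
    [0,0,-0.2,0],
    [0,0,-0.4,0],
    [0,0,-0.5,0],
    [0,0,-0.6,0],
    [0,0,-0.7,0],
    [0,0,-0.7,0],
    [0,0,-0.7,0],
    [0,0,-0.7,0],
    [0,0,-0.5,0],
    [0,0,-0.3,0]
  ]
}}

```text
time_s: 9.05
tcp_pos: [0.4754, 0.253, 0.3463]
ee_rot: [[-0.768, -0.641, 0.002], [-0.641, 0.768, 0.001], [-0.002, 0.0, -1.0]]
wrist_force: [-0.0, 0.8, -4.8]
gripper_width: 0.155
gripper_force: 30.0
```

```bash
python3 - <<'E'
from h import *
s=sense();print(s['wrist_force'],s['moment'],s['gripper_width'],s['gripper_force'])
a=cap('side');b=cap('wrist');o=np.zeros((480,800,3),np.uint8);o[:300,:400]=cv2.resize(a[150:390,160:480],(400,300));o[:300,400:]=cv2.resize(b,(400,300));cv2.imwrite('pics/l1.png',o[:300])
E
```

```text
[-2.18730774e-03  7.68321514e-01 -4.77557568e+00] [-0.00890084  0.01975056 -0.0415964 ] 0.1546057700939172 29.999922523275018
```

View pics/l1.png

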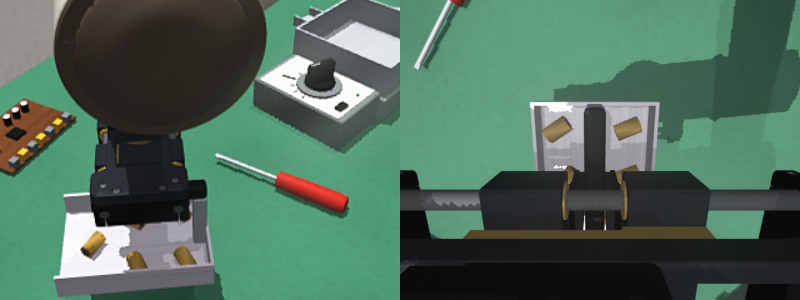

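Emit:
{"name": "jog_arm", "arguments": {
  "increments": [
    [0.26,-0.29,-0.3,0],
    [0.45,-0.5,-0.4,0],
    [0.65,-0.715,-0.4,0],
    [0.65,-0.715,-0.3,0],
    [0.65,-0.715,-0.2,0],
    [0.65,-0.715,-0.1,0],
    [0.65,-0.715,0,0],
    [0.65,-0.715,0,0],
    [0.65,-0.715,0,0],
    [0.65,-0.715,0,0]
  ]
}}

```text
time_s: 10.15
tcp_pos: [0.4675, 0.0752, 0.379]
ee_rot: [[-0.768, -0.64, -0.0], [-0.64, 0.768, 0.0], [-0.0, 0.0, -1.0]]
wrist_force: [-0.6, -0.2, -3.8]
gripper_width: 0.161
gripper_force: 30.0
```

Emit:
{"name": "jog_arm", "arguments": {
  "increments": [
    [0.65,-0.715,0,0],
    [0.65,-0.715,0,0],
    [0.65,-0.715,0,0],
    [0.65,-0.715,0,0],
    [0.65,-0.715,0,0],
    [0.65,-0.715,0,0],
    [0.65,-0.715,0,0],
    [0.65,-0.715,0,0],
    [0.65,-0.715,0,0],
    [0.65,-0.715,0,0]
  ]
}}

```text
time_s: 11.15
tcp_pos: [0.4588, -0.1176, 0.379]
ee_rot: [[-0.768, -0.64, 0.0], [-0.64, 0.768, 0.0], [-0.0, 0.0, -1.0]]
wrist_force: [1.0, -0.6, -4.5]
gripper_width: 0.159
gripper_force: 30.0
```

Emit:
{"name": "jog_arm", "arguments": {
  "increments": [
    [0.65,-0.715,0,0],
    [0.65,-0.715,0,0],
    [0.65,-0.715,0,0],
    [0.65,-0.715,0,0],
    [0.65,-0.715,0,0],
    [0.65,-0.715,0,0],
    [0.65,-0.715,0,0],
    [0.65,-0.715,0,0],
    [0.65,-0.715,0,0],
    [0.65,-0.715,0,0]
  ]
}}

```text
time_s: 12.15
tcp_pos: [0.4504, -0.3104, 0.3789]
ee_rot: [[-0.768, -0.64, -0.0], [-0.64, 0.768, 0.0], [0.0, 0.0, -1.0]]
wrist_force: [0.3, 0.1, -4.6]
gripper_width: 0.155
gripper_force: 30.0
```

Emit:
{"name": "jog_arm", "arguments": {
  "increments": [
    [0.4,-0.44,0,0.3],
    [0.2,-0.2,0,0.7],
    [0,0,0,1],
    [0,0,0,1],
    [0,0,0,1],
    [0,0,0,1],
    [0,0,0,1],
    [0,0,0,1],
    [0,0,0,1],
    [0,0,0,1]
  ]
}}

```text
time_s: 13.15
tcp_pos: [0.4499, -0.3266, 0.3788]
ee_rot: [[-1.0, 0.029, -0.0], [0.029, 1.0, 0.0], [0.0, 0.0, -1.0]]
wrist_force: [0.0, -0.1, -3.7]
gripper_width: 0.16
gripper_force: 30.0
```

Emit:
{"name": "jog_arm", "arguments": {
  "increments": [
    [0,0,0,1],
    [0,0,0,0.6],
    [0,0,0,0.35],
    [0,0,0,0],
    [0,0,0,0]
  ]
}}

```text
time_s: 13.65
tcp_pos: [0.4505, -0.3264, 0.3788]
ee_rot: [[-0.984, 0.179, -0.0], [0.179, 0.984, 0.0], [0.0, 0.0, -1.0]]
wrist_force: [-0.2, -0.1, -4.6]
gripper_width: 0.157
gripper_force: 30.0
```

Emit:
{"name": "jog_arm", "arguments": {
  "increments": [
    [0,0,0.4,0],
    [0,0,0.7,0],
    [0,0,0.8,0],
    [0,0,0.8,0],
    [0,0,0.6,0],
    [0,0,0.3,0],
    [0,0,0,0],
    [0,0,0,0]
  ]
}}

```text
time_s: 14.45
tcp_pos: [0.4511, -0.3264, 0.3072]
ee_rot: [[-0.984, 0.179, 0.001], [0.179, 0.984, -0.001], [-0.001, -0.001, -1.0]]
wrist_force: [0.3, -0.0, -4.5]
gripper_width: 0.153
gripper_force: 30.0
```

Emit:
{"name": "jog_arm", "arguments": {
  "increments": [
    [-0.25,0,0,0],
    [-0.25,0,0,0],
    [-0.25,0,-0.1,0],
    [-0.25,0,-0.2,0],
    [-0.25,0,-0.2,0]
  ]
}}

```text
time_s: 14.95
tcp_pos: [0.47, -0.3302, 0.3157]
ee_rot: [[-0.983, 0.181, -0.021], [0.181, 0.983, 0.007], [0.022, 0.003, -1.0]]
wrist_force: [-12.8, 3.1, 2.5]
gripper_width: 0.159
gripper_force: 30.0
```

```bash
python3 - <<'E'
from h import *
s=sense();print(s['wrist_force'],s['moment'],s['tcp_pos'])
a=cap('side');b=cap('top');o=np.zeros((300,800,3),np.uint8);o[:,:400]=cv2.resize(a[100:280,340:580],(400,300));o[:,400:]=cv2.resize(b[235:385,375:575],(400,300));cv2.imwrite('pics/p1.png',o)
E
```

```text
[-12.7882498    3.05617726   2.46691547] [ 0.69019497  4.0133863  -0.04209903] [ 0.47003623 -0.33018107  0.3157292 ]
```

View pics/p1.png

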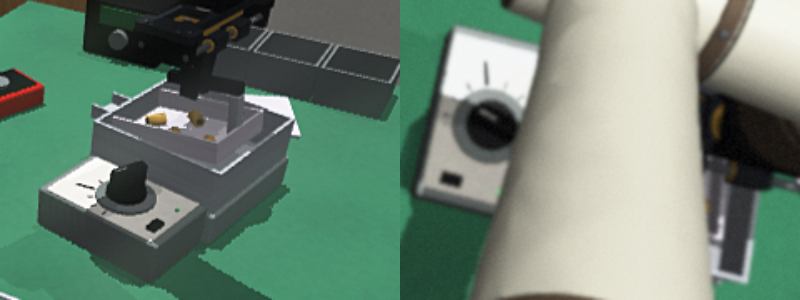

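Emit:
{"name": "jog_arm", "arguments": {
  "increments": [
    [-0.25,0,-0.15,0],
    [-0.25,0,-0.15,0],
    [-0.25,0,-0.15,0],
    [-0.25,0,-0.15,0]
  ]
}}

```text
time_s: 15.45
tcp_pos: [0.4931, -0.3343, 0.3289]
ee_rot: [[-0.984, 0.18, -0.008], [0.18, 0.984, 0.002], [0.009, 0.001, -1.0]]
wrist_force: [-7.2, 1.2, -0.3]
gripper_width: 0.157
gripper_force: 30.0
```

Emit:
{"name": "jog_arm", "arguments": {
  "increments": [
    [-0.25,0,-0.1,0],
    [-0.25,0,-0.1,0],
    [-0.25,0,0,0],
    [-0.25,0,0,0],
    [0,0,0,0]
  ]
}}

```text
time_s: 15.95
tcp_pos: [0.5148, -0.338, 0.3325]
ee_rot: [[-0.984, 0.179, -0.001], [0.179, 0.984, 0.0], [0.002, 0.0, -1.0]]
wrist_force: [-3.2, -0.0, -2.9]
gripper_width: 0.16
gripper_force: 30.0
```

```bash
python3 - <<'E'
from h import *
s=sense();print(s['wrist_force'],s['moment'],s['tcp_pos'])
a=cap('side');b=cap('top');o=np.zeros((300,800,3),np.uint8);o[:,:400]=cv2.resize(a[100:280,340:580],(400,300));o[:,400:]=cv2.resize(b[235:385,375:575],(400,300));cv2.imwrite('pics/p2.png',o)
E
```

```text
[-3.2185785  -0.00770419 -2.852699  ] [-0.050735    1.25415951 -0.04436404] [ 0.51483103 -0.33802445  0.33250117]
```

View pics/p2.png

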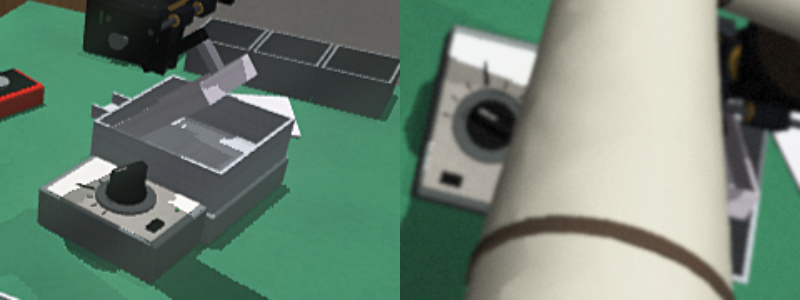

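Emit:
{"name": "jog_arm", "arguments": {
  "increments": [
    [0.3,0,-0.05,0],
    [0.3,0,-0.05,0],
    [0.3,0,-0.05,0],
    [0.3,0,-0.05,0],
    [0.2,0,0,0],
    [0,0,0,0],
    [0,0,0,0]
  ]
}}

```text
time_s: 16.75
tcp_pos: [0.4872, -0.333, 0.337]
ee_rot: [[-0.984, 0.179, 0.001], [0.179, 0.984, -0.0], [-0.001, -0.0, -1.0]]
wrist_force: [-0.7, -0.3, -3.2]
gripper_width: 0.156
gripper_force: 30.0
```

Emit:
{"name": "jog_arm", "arguments": {
  "increments": [
    [0,0,-0.6,0],
    [0,0,-0.8,0],
    [0,0,-0.9,0],
    [0,0,-0.9,0],
    [0,0,-0.9,0],
    [0,0,-0.3,0],
    [0,0,0,0]
  ]
}}

```text
time_s: 17.45
tcp_pos: [0.4873, -0.3329, 0.4261]
ee_rot: [[-0.984, 0.179, 0.003], [0.179, 0.984, -0.001], [-0.003, -0.0, -1.0]]
wrist_force: [0.6, 0.5, -3.3]
gripper_width: 0.161
gripper_force: 30.0
```

```bash
python3 - <<'E'
from h import *
np.set_printoptions(precision=3,suppress=True)
s=sense();print(s['wrist_force'],s['moment'],s['tcp_pos'])
im={}
for c in('top','side','wrist'):
    im[c]=cap(c)
    h=cv2.cvtColor(im[c],cv2.COLOR_BGR2HSV);m=cv2.inRange(h,(15,110,60),(28,255,255))
    n,l,st,ce=cv2.connectedComponentsWithStats(m)
    print(c,[(int(st[i,4]),ce[i].round(0).tolist()) for i in range(1,n) if st[i,4]>8])
    print([(np.round(d['centre'],3),round(d['conf'],2)) for d in eyes.spot_in(c,'spacer1')])
o=np.zeros((600,800,3),np.uint8);o[:300,:400]=cv2.resize(im['side'][80:260,340:580],(400,300));o[:300,400:]=cv2.resize(im['top'][235:385,375:575],(400,300));o[300:,:400]=cv2.resize(im['wrist'],(400,300));cv2.imwrite('pics/p3.png',o)
E
```

```text
[ 0.635  0.537 -3.263] [-0.053 -0.135 -0.002] [ 0.487 -0.333  0.426]
top [(7478, [273.0, 32.0]), (1107, [174.0, 119.0]), (16, [258.0, 103.0]), (10, [284.0, 102.0]), (10, [310.0, 122.0]), (72, [277.0, 143.0]), (73, [295.0, 142.0]), (67, [258.0, 144.0]), (51, [572.0, 271.0])]
[]
side [(9297, [389.0, 49.0]), (77, [474.0, 54.0]), (15, [451.0, 50.0]), (21, [481.0, 60.0]), (26, [466.0, 66.0]), (137, [432.0, 175.0]), (4029, [42.0, 270.0]), (67, [206.0, 249.0]), (71, [193.0, 260.0]), (77, [179.0, 273.0]), (1919, [67.0, 338.0]), (13, [84.0, 296.0]), (13, [75.0, 299.0]), (13, [65.0, 302.0]), (13, [55.0, 305.0]), (14, [45.0, 308.0]), (14, [35.0, 311.0])]
[(array([ 0.515, -0.35 ,  0.058]), 0.57)]
wrist [(238, [347.0, 268.0]), (369, [263.0, 323.0]), (402, [359.0, 321.0]), (6068, [317.0, 374.0])]
[(array([ 0.54 , -0.303,  0.062]), 0.47)]
```

View pics/p3.png

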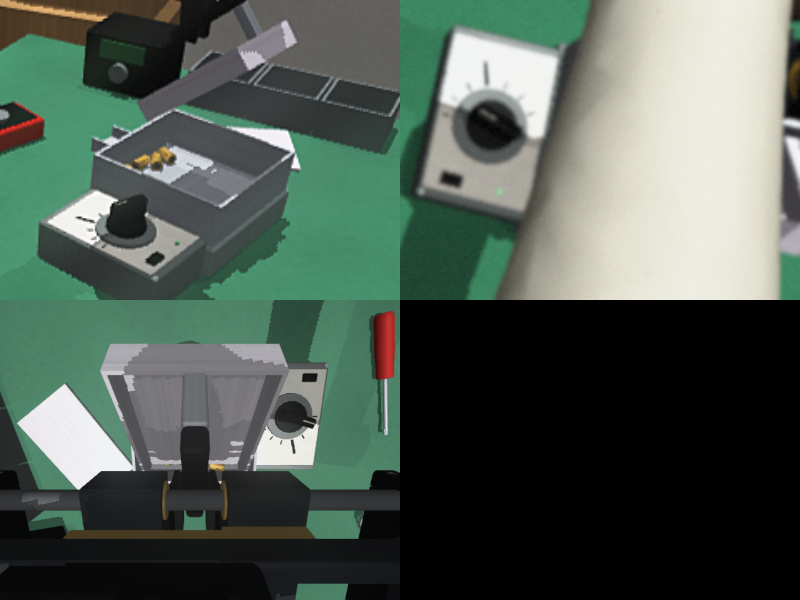

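Emit:
{"name": "jog_arm", "arguments": {
  "increments": [
    [0.05,0.4,0,0],
    [0.08,0.7,0,0],
    [0.11,0.92,0,0],
    [0.11,0.92,0,0],
    [0.11,0.92,0,0],
    [0.11,0.92,0,0],
    [0.11,0.92,0,0],
    [0.11,0.92,0,0],
    [0.11,0.92,0,0],
    [0.11,0.92,0,0]
  ]
}}

```text
time_s: 18.75
tcp_pos: [0.4973, -0.1611, 0.4249]
ee_rot: [[-0.984, 0.178, 0.0], [0.178, 0.984, 0.0], [-0.0, 0.0, -1.0]]
wrist_force: [0.6, 0.1, -3.2]
gripper_width: 0.154
gripper_force: 30.0
```

Emit:
{"name": "jog_arm", "arguments": {
  "increments": [
    [0.11,0.92,0,0],
    [0.11,0.92,0,0],
    [0.11,0.92,0,0],
    [0.11,0.92,0,0],
    [0.11,0.92,0,0],
    [0.11,0.92,0,0],
    [0.11,0.92,0,0],
    [0.11,0.92,0,0],
    [0.11,0.92,0,0],
    [0.11,0.92,0,0]
  ]
}}

```text
time_s: 19.75
tcp_pos: [0.5083, 0.0237, 0.4249]
ee_rot: [[-0.984, 0.178, 0.0], [0.178, 0.984, 0.0], [-0.0, 0.0, -1.0]]
wrist_force: [0.1, -0.8, -2.4]
gripper_width: 0.159
gripper_force: 30.0
```

Emit:
{"name": "jog_arm", "arguments": {
  "increments": [
    [0.11,0.92,0,0],
    [0.11,0.92,0,0],
    [0.11,0.92,0,0],
    [0.11,0.92,0,0],
    [0.11,0.92,0,0],
    [0.11,0.92,0,0],
    [0.11,0.92,0,0],
    [0.11,0.92,0,0],
    [0.11,0.92,0,0],
    [0.11,0.92,0.2,0]
  ]
}}

```text
time_s: 20.75
tcp_pos: [0.5203, 0.2087, 0.4212]
ee_rot: [[-0.984, 0.179, 0.001], [0.179, 0.984, 0.001], [-0.001, 0.001, -1.0]]
wrist_force: [-0.3, -0.9, -3.3]
gripper_width: 0.157
gripper_force: 30.0
```

Emit:
{"name": "jog_arm", "arguments": {
  "increments": [
    [0,0.5,0.5,0],
    [0,0,0.9,0],
    [0,0,1,0],
    [0,0,1,0],
    [0,0,1,0],
    [0,0,1,0],
    [0,0,0.7,0],
    [0,0,0.4,0],
    [0,0,0,0]
  ]
}}

```text
time_s: 21.65
tcp_pos: [0.5218, 0.2168, 0.289]
ee_rot: [[-0.984, 0.18, -0.003], [0.18, 0.984, -0.002], [0.002, -0.003, -1.0]]
wrist_force: [0.1, -1.4, -1.3]
gripper_width: 0.158
gripper_force: 30.0
```

```bash
python3 - <<'E'
from h import *
np.set_printoptions(precision=3,suppress=True)
s=sense();print(s['wrist_force'],s['moment'],s['tcp_pos'])
im=cap('top');print([(np.round(d['centre'],3),round(d['conf'],2)) for d in eyes.spot_in('top','spacer1')])
h=cv2.cvtColor(im,cv2.COLOR_BGR2HSV);m=cv2.inRange(h,(15,110,60),(28,255,255));n,l,st,ce=cv2.connectedComponentsWithStats(m)
print([(int(st[i,4]),ce[i].round(0).tolist()) for i in range(1,n) if st[i,4]>8])
a=cap('side');o=np.zeros((600,800,3),np.uint8);o[:,:400]=cv2.resize(a[180:480,150:350],(400,600));o[:300,400:]=cv2.resize(im[235:385,375:575],(400,300));o[300:,400:]=cv2.resize(im[160:360,100:366],(400,300));cv2.imwrite('pics/q1.png',o)
E
```

```text
[ 0.101 -1.447 -1.329] [-0.088 -0.121  0.049] [0.522 0.217 0.289]
[(array([ 0.508, -0.379,  0.062]), 0.45), (array([ 0.533, -0.341,  0.065]), 0.45)]
[(7480, [273.0, 32.0]), (1125, [174.0, 120.0]), (15, [258.0, 103.0]), (12, [284.0, 102.0]), (73, [277.0, 143.0]), (71, [295.0, 142.0]), (66, [258.0, 144.0]), (195, [483.0, 273.0]), (10, [212.0, 271.0]), (294, [513.0, 283.0])]
```

Emit:
{"name": "jog_arm", "arguments": {
  "increments": [
    [0.3,0,0.25,0],
    [0.4,0,0.25,0],
    [0.45,0,0.25,0],
    [0.45,0,0.2,0],
    [0.45,0,0.2,0]
  ]
}}

```text
time_s: 22.3
tcp_pos: [0.4815, 0.2245, 0.2709]
ee_rot: [[-0.984, 0.177, 0.003], [0.177, 0.984, -0.001], [-0.003, 0.0, -1.0]]
wrist_force: [-5.6, -2.9, 18.8]
gripper_width: 0.159
gripper_force: 30.0
```

Emit:
{"name": "jog_arm", "arguments": {
  "increments": [
    [0.45,0,0.2,0],
    [0.45,0,0.2,0],
    [0.45,0,0.2,0]
  ]
}}

```text
time_s: 22.6
tcp_pos: [0.4541, 0.2291, 0.2572]
ee_rot: [[-0.984, 0.178, 0.001], [0.178, 0.984, 0.001], [-0.001, 0.001, -1.0]]
wrist_force: [-0.6, -1.1, -0.1]
gripper_width: 0.156
gripper_force: 30.0
```

Emit:
{"name": "jog_arm", "arguments": {
  "increments": [
    [0.4,0,0.2,0],
    [0.4,0,0.2,0],
    [0.4,0,0.2,0],
    [0.3,0,0.15,0]
  ]
}}

```text
time_s: 23.0
tcp_pos: [0.425, 0.2347, 0.2402]
ee_rot: [[-0.984, 0.179, -0.0], [0.179, 0.984, -0.0], [0.0, -0.0, -1.0]]
wrist_force: [-0.3, 0.3, -0.6]
gripper_width: 0.157
gripper_force: 30.0
```

Emit:
{"name": "jog_arm", "arguments": {
  "increments": [
    [0.1,0,0.1,0],
    [0,0,0.05,0],
    [0,0,0,0]
  ]
}}

```text
time_s: 23.3
tcp_pos: [0.4235, 0.235, 0.2389]
ee_rot: [[-0.984, 0.178, -0.0], [0.178, 0.984, -0.001], [0.0, -0.001, -1.0]]
wrist_force: [-4.4, -1.7, 11.1]
gripper_width: 0.162
gripper_force: 30.0
```

```bash
python3 - <<'E'
from h import *
np.set_printoptions(precision=3,suppress=True)
s=sense();print(s['wrist_force'],s['moment'],s['tcp_pos'])
a=cap('side');m=max(eyes.outline_of('side','tray'),key=lambda d:d['conf'])['mask'];ys,xs=np.where(m)
h=cv2.convexHull(np.c_[xs,ys].astype(np.int32));print(cv2.approxPolyDP(h,4,True)[:,0].tolist())
R=np.array(s['ee_rot']);fx=-R[:2,0];fy=R[:2,1];t=np.array(s['tcp_pos'])[:2]+.012*fx
for P in [(75,55,0),(75,55,28),(-75,55,28),(-75,55,0),(75,-55,28),(-75,-55,28)]:
    P=np.array(P)/1e3;print(P,proj('side',np.r_[t+fx*P[0]+fy*P[1],P[2]]).round(0))
cv2.imwrite('pics/q2.png',a)
E
```

```text
[-4.436 -1.694 11.087] [-0.394  1.059 -0.011] [0.423 0.235 0.239]
[[384, 407], [328, 463], [255, 394], [253, 383], [300, 366], [331, 370], [384, 399]]
[0.075 0.055 0.   ] [250. 390.]
[0.075 0.055 0.028] [248. 378.]
[-0.075  0.055  0.028] [325. 449.]
[-0.075  0.055  0.   ] [325. 460.]
[ 0.075 -0.055  0.028] [304. 335.]
[-0.075 -0.055  0.028] [381. 394.]
```

Emit:
{"name": "jog_arm", "arguments": {
  "increments": [
    [0,0,0,0],
    [0,0,0,0],
    [0,0,0,0],
    [0,0,0,0],
    [0,0,0,0],
    [0,0,0,0],
    [0,0,0,0],
    [0,0,0,0]
  ],
  "grip": 60
}}

```text
time_s: 24.2
tcp_pos: [0.4237, 0.2348, 0.2377]
ee_rot: [[-0.984, 0.179, -0.0], [0.179, 0.984, -0.0], [0.0, -0.0, -1.0]]
wrist_force: [1.0, -0.3, 0.4]
gripper_width: 0.677
gripper_force: 0.0
```

Emit:
{"name": "jog_arm", "arguments": {
  "increments": [
    [0,0,-0.3,0],
    [0,0,-0.7,0],
    [0,0,-1,0],
    [0,0,-1,0],
    [0,0,-1,0],
    [0,0,-1,0],
    [0,0,-0.8,0],
    [0,0,-0.4,0],
    [0,0,0,0]
  ]
}}

```text
time_s: 25.1
tcp_pos: [0.4237, 0.2349, 0.363]
ee_rot: [[-0.984, 0.179, 0.002], [0.179, 0.984, 0.002], [-0.002, 0.002, -1.0]]
wrist_force: [-0.2, -0.7, -0.6]
gripper_width: 0.692
gripper_force: 0.0
```

```bash
python3 - <<'E'
from h import *
np.set_printoptions(precision=3,suppress=True)
s=sense();print(s['wrist_force'],s['tcp_pos'],s['ee_rot'],s['joints'],s['gripper_width'])
for n in('side','top'):
    a=cap(n);m=max(eyes.outline_of(n,'tray'),key=lambda d:d['conf'])['mask'];ys,xs=np.where(m)
    h=cv2.convexHull(np.c_[xs,ys].astype(np.int32));print(n,cv2.approxPolyDP(h,4,True)[:,0].tolist())
    cv2.imwrite('pics/r_%s.png'%n,a)
    print([(np.round(d['centre'],3),round(d['conf'],2)) for d in eyes.spot_in(n,'spacer1')])
    print([(np.round(d['centre'],3),round(d['conf'],2)) for d in eyes.spot_in(n,'dial_grip')])
a=cv2.imread('pics/r_side.png');b=cv2.imread('pics/r_top.png')
o=np.zeros((600,800,3),np.uint8);o[:300,:400]=cv2.resize(a[300:480,200:440],(400,300));o[300:,:400]=cv2.resize(b[160:360,100:366],(400,300))
o[:300,400:]=cv2.resize(b[235:385,375:575],(400,300));o[300:,400:]=cv2.resize(a[100:280,340:580],(400,300));cv2.imwrite('pics/s1.png',o)
E
```

```text
[-0.184 -0.728 -0.561] [0.424 0.235 0.363] [[-0.984  0.179  0.002]
 [ 0.179  0.984  0.002]
 [-0.002  0.002 -1.   ]] [  48.264   10.477  -22.384    0.007  -56.978 -148.587] 0.6917677056491918
side [[385, 408], [329, 464], [258, 398], [253, 382], [310, 340], [385, 397]]
[]
[(array([0.418, 0.242, 0.004]), 0.62)]
top [[240, 283], [218, 355], [166, 342], [188, 270]]
[(array([ 0.542, -0.303,  0.06 ]), 0.61), (array([ 0.514, -0.361,  0.06 ]), 0.57), (array([ 0.511, -0.381,  0.06 ]), 0.56)]
[(array([ 0.477, -0.179,  0.07 ]), 0.55)]
```

View pics/s1.png

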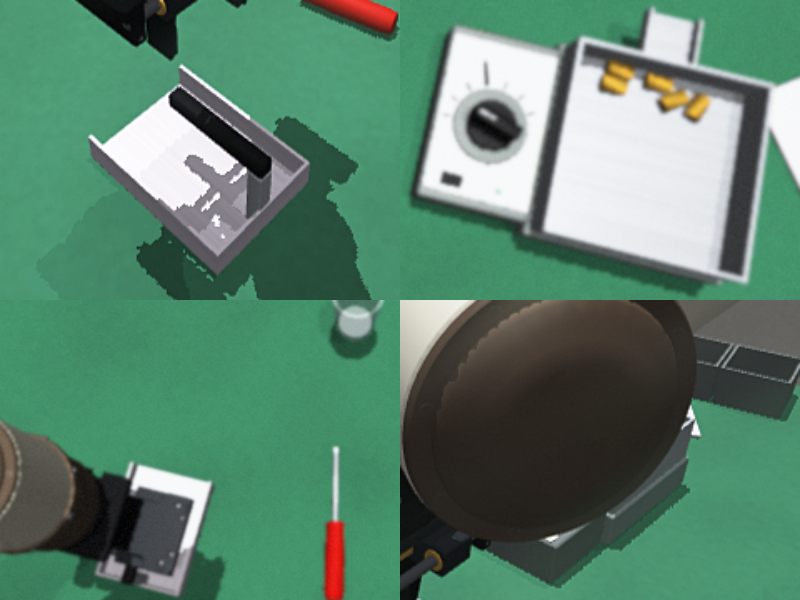

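Emit:
{"name": "jog_arm", "arguments": {
  "increments": [
    [-0.31,-0.95,0,0],
    [-0.31,-0.95,0,0],
    [-0.31,-0.95,0,0],
    [-0.31,-0.95,0,0],
    [-0.31,-0.95,0,0],
    [-0.31,-0.95,0,0],
    [-0.31,-0.95,0,0],
    [-0.31,-0.95,0,0],
    [-0.31,-0.95,0,0],
    [-0.31,-0.95,0,0]
  ],
  "grip": 45
}}

```text
time_s: 26.5
tcp_pos: [0.4507, 0.036, 0.3615]
ee_rot: [[-0.984, 0.179, -0.0], [0.179, 0.984, -0.0], [0.0, -0.0, -1.0]]
wrist_force: [0.5, -0.3, 0.2]
gripper_width: 0.518
gripper_force: 0.0
```

Emit:
{"name": "jog_arm", "arguments": {
  "increments": [
    [-0.31,-0.95,0,0],
    [-0.31,-0.95,0,0],
    [-0.31,-0.95,0,0],
    [-0.31,-0.95,0,0],
    [-0.31,-0.95,0,0],
    [-0.31,-0.95,0,0],
    [-0.31,-0.95,0,0],
    [-0.31,-0.95,0,0],
    [-0.31,-0.95,0,0],
    [-0.31,-0.95,0,0]
  ]
}}

```text
time_s: 27.5
tcp_pos: [0.4776, -0.1621, 0.3614]
ee_rot: [[-0.984, 0.179, -0.001], [0.179, 0.984, 0.0], [0.001, -0.0, -1.0]]
wrist_force: [0.5, 0.3, 0.4]
gripper_width: 0.518
gripper_force: 0.0
```

Emit:
{"name": "jog_arm", "arguments": {
  "increments": [
    [-0.31,-0.95,0,-0.5],
    [0,0,0,-1],
    [0,0,0,-1],
    [0,0,0,-1],
    [0,0,0,-1],
    [0,0,0,-1],
    [0,0,0,-1],
    [0,0,0,-1],
    [0,0,0,-1],
    [0,0,0,-1]
  ]
}}

```text
time_s: 28.5
tcp_pos: [0.4803, -0.181, 0.3614]
ee_rot: [[-0.835, -0.551, -0.001], [-0.551, 0.835, 0.0], [0.001, 0.0, -1.0]]
wrist_force: [-0.2, 0.1, 0.7]
gripper_width: 0.521
gripper_force: 0.0
```

Emit:
{"name": "jog_arm", "arguments": {
  "increments": [
    [0,0,0,-1],
    [0,0,0,-1],
    [0,0,0,-1],
    [0,0,0,-1],
    [0,0,0,-1],
    [0,0,0,-1],
    [0,0,0,-1],
    [0,0,0,0],
    [0,0,0,0]
  ]
}}

```text
time_s: 29.4
tcp_pos: [0.4803, -0.181, 0.3615]
ee_rot: [[-0.419, -0.908, -0.001], [-0.908, 0.419, 0.0], [0.0, 0.001, -1.0]]
wrist_force: [-0.4, -0.1, 0.4]
gripper_width: 0.518
gripper_force: 0.0
```

```bash
python3 - <<'E'
from h import *
np.set_printoptions(precision=4,suppress=True)
s=sense();cap('wrist','w2.png');R=np.array(s['ee_rot']);print(s['tcp_pos'],np.degrees(np.arctan2(R[1,1],R[0,1])),s['joints'])
print([(np.round(d['centre'],3),round(d['conf'],2)) for d in eyes.spot_in('wrist','dial_grip')])
d=R.T@(np.array([.4795,-.1806,.2555])-s['tcp_pos']);print('units',d/.02)
E
```

```text
[ 0.4803 -0.181   0.3615] 155.2077915025861 [ -2.5093  13.3751 -18.7692  -0.0037 -57.8866 -22.2809]
[(array([ 0.48 , -0.184,  0.071]), 0.64)]
units [-0.0023  0.041   5.2994]
```

Emit:
{"name": "jog_arm", "arguments": {
  "increments": [
    [0,0,0.9,0],
    [0,0,0.9,0],
    [0,0,0.9,0],
    [0,0,0.9,0],
    [0,0,0.7,0],
    [0,0,0.5,0],
    [0,0,0.5,0],
    [0,0,0,0],
    [0,0,0,0]
  ]
}}

```text
time_s: 30.4
tcp_pos: [0.4805, -0.181, 0.256]
ee_rot: [[-0.418, -0.909, 0.0], [-0.909, 0.418, -0.0], [0.0, -0.0, -1.0]]
wrist_force: [0.3, 0.6, 0.9]
gripper_width: 0.517
gripper_force: 0.0
```

Emit:
{"name": "jog_arm", "arguments": {
  "increments": [
    [0,0,0,0],
    [0,0,0,0],
    [0,0,0,0],
    [0,0,0,0],
    [0,0,0,0],
    [0,0,0,0],
    [0,0,0,0],
    [0,0,0,0]
  ],
  "grip": 0
}}

```text
time_s: 31.2
tcp_pos: [0.4806, -0.1811, 0.256]
ee_rot: [[-0.418, -0.909, 0.001], [-0.909, 0.418, -0.0], [-0.0, -0.001, -1.0]]
wrist_force: [0.2, -1.3, 1.0]
gripper_width: 0.159
gripper_force: 30.0
```

Emit:
{"name": "jog_arm", "arguments": {
  "increments": [
    [0,0,0,0.5],
    [0,0,0,0.8],
    [0,0,0,0.8],
    [0,0,0,0.8],
    [0,0,0,0.8],
    [0,0,0,0.8]
  ]
}}

```text
time_s: 31.8
tcp_pos: [0.4808, -0.1813, 0.256]
ee_rot: [[-0.713, -0.702, 0.002], [-0.702, 0.713, -0.001], [-0.001, -0.002, -1.0]]
wrist_force: [1.6, -2.8, 0.2]
gripper_width: 0.158
gripper_force: 30.0
```

Emit:
{"name": "jog_arm", "arguments": {
  "increments": [
    [0,0,0,0.8],
    [0,0,0,0.8],
    [0,0,0,0.8],
    [0,0,0,0.8],
    [0,0,0,0.8],
    [0,0,0,0.8],
    [0,0,0,0.8],
    [0,0,0,0.8],
    [0,0,0,0.8],
    [0,0,0,0.8]
  ]
}}

```text
time_s: 32.8
tcp_pos: [0.481, -0.1817, 0.256]
ee_rot: [[-0.991, -0.137, 0.002], [-0.137, 0.991, -0.002], [-0.002, -0.002, -1.0]]
wrist_force: [3.4, -6.6, -1.5]
gripper_width: 0.155
gripper_force: 30.0
```

Emit:
{"name": "jog_arm", "arguments": {
  "increments": [
    [0,0,0,0.6],
    [0,0,0,0],
    [0,0,0,0],
    [0,0,0,0]
  ]
}}

```text
time_s: 33.2
tcp_pos: [0.481, -0.1818, 0.256]
ee_rot: [[-0.996, -0.092, 0.002], [-0.092, 0.996, -0.002], [-0.002, -0.002, -1.0]]
wrist_force: [2.7, -6.6, -3.0]
gripper_width: 0.158
gripper_force: 30.0
```

```bash
python3 - <<'E'
from h import *
s=sense();R=np.array(s['ee_rot']);print(s['tcp_pos'],np.degrees(np.arctan2(R[1,1],R[0,1])),s['wrist_force'],s['moment'],s['gripper_width'])
E
```

```text
[ 0.48100694 -0.18180273  0.25600431] 95.2802515988472 [ 2.65324686 -6.59194355 -2.9656422 ] [-1.8231015  -0.70844735  0.0051737 ] 0.1583704360062109
```

Angle is right; release, rise and back away so the top camera can verify.

Emit:
{"name": "jog_arm", "arguments": {
  "increments": [
    [0,0,0,0],
    [0,0,0,0],
    [0,0,0,0],
    [0,0,0,0],
    [0,0,0,0],
    [0,0,0,0],
    [0,0,0,0]
  ],
  "grip": 45
}}

```text
time_s: 33.9
tcp_pos: [0.4802, -0.181, 0.2557]
ee_rot: [[-0.996, -0.092, -0.0], [-0.092, 0.996, 0.0], [0.0, 0.0, -1.0]]
wrist_force: [0.3, 0.5, -0.2]
gripper_width: 0.511
gripper_force: 0.0
```

Emit:
{"name": "jog_arm", "arguments": {
  "increments": [
    [0,0,-0.3,0],
    [0,0,-0.6,0],
    [0,0,-1,0],
    [0,0,-1,0],
    [0,0,-1,0],
    [0,0,-1,0],
    [0,0,-1,0],
    [0,0,-0.5,0],
    [0,0,0,0]
  ]
}}

```text
time_s: 34.8
tcp_pos: [0.4804, -0.1811, 0.3858]
ee_rot: [[-0.996, -0.092, 0.004], [-0.092, 0.996, -0.0], [-0.004, -0.001, -1.0]]
wrist_force: [0.2, -0.1, -1.0]
gripper_width: 0.517
gripper_force: 0.0
```

Emit:
{"name": "jog_arm", "arguments": {
  "increments": [
    [0,0.5,0,0],
    [0,1,0,0],
    [0,1,0,0],
    [0,1,0,0],
    [0,1,0,0],
    [0,1,0,0],
    [0,1,0,0],
    [0,1,0,0],
    [0,1,0,0],
    [0,0.5,0,0]
  ]
}}

```text
time_s: 35.8
tcp_pos: [0.4632, -0.0003, 0.3826]
ee_rot: [[-0.996, -0.093, -0.002], [-0.093, 0.996, -0.0], [0.002, -0.0, -1.0]]
wrist_force: [0.1, -0.4, 0.1]
gripper_width: 0.514
gripper_force: 0.0
```

Emit:
{"name": "jog_arm", "arguments": {
  "increments": [
    [0,0,0,0],
    [0,0,0,0]
  ]
}}

```text
time_s: 36.0
tcp_pos: [0.4636, -0.0018, 0.3833]
ee_rot: [[-0.996, -0.092, -0.001], [-0.092, 0.996, -0.0], [0.001, -0.0, -1.0]]
wrist_force: [-1.5, -0.5, 0.4]
gripper_width: 0.517
gripper_force: 0.0
```

```bash
python3 - <<'E'
from h import *
np.set_printoptions(precision=3,suppress=True)
im=cap('top','t9.png')
for n in('spacer1','tumbler','screwdriver','tray'):print(n,[(np.round(d['centre'],3),round(d['conf'],2)) for d in eyes.spot_in('top',n)])
c=ray('top',(0,0),0);p=proj('top',[.4795,-.1806,.099]);print(p)
# white pointer on dark dial cap
x,y=p.round().astype(int);g=cv2.cvtColor(im,cv2.COLOR_BGR2GRAY);print(g[y-13:y+14,x-16:x+17])
E
```

```text
spacer1 [(array([ 0.509, -0.381,  0.066]), 0.71), (array([ 0.517, -0.36 ,  0.058]), 0.68), (array([ 0.53 , -0.344,  0.061]), 0.52), (array([ 0.544, -0.304,  0.064]), 0.41), (array([0.373, 0.194, 0.   ]), 0.28)]
tumbler [(array([ 0.752, -0.009,  0.071]), 0.76)]
screwdriver [(array([ 0.402, -0.002,  0.023]), 0.88)]
tray [(array([ 0.755, -0.012,  0.071]), 0.43)]
[423.724 295.437]
[[215 196 185 177 175 179 182 178 181 177 181 173 165 161 162 161 161 161
  165 179 192 205 225 235 241 241 236 229 226 235 241 243 243]
 [188 174 179 177 179 179 180 176 176 172 166 150 129 121 120 121 121 123
  135 163 176 185 194 214 231 233 217 206 219 235 243 243 243]
 [180 181 179 179 180 177 174 167 163 149 131 106  80  73  87 112 121  99
   99 138 164 174 178 188 208 210 207 218 232 242 243 244 243]
 [179 180 182 179 169 163 155 144 122  98  77  55  36  53  94 148 162 108
   83 122 159 169 174 174 183 193 208 231 240 243 244 243 243]
 [184 183 181 170 160 136 114  96  69  45  34  28  22  48 100 163 182 123
   73 108 149 171 173 173 172 186 205 231 241 243 244 243 243]
 [180 180 172 153 129  95  75  64  
[... 2279 characters left out ...]
5 212 235 242]
 [168 131  79  47  43  54  56  49  48  36  15   9  14  23  46  50  51  48
   39  32  35  44  69 104 145 165 172 171 175 197 229 241 243]
 [176 152 105  60  43  49  48  46  44  37  20   6   8  12  45  48  52  44
   36  29  38  55  94 130 158 170 172 175 179 209 234 242 243]
 [179 167 140  99  60  42  43  40  47  34  14   6   7  17  35  44  44  41
   31  35  46  83 124 153 169 168 175 170 186 220 238 243 243]
 [179 176 165 138  99  63  45  42  32  30  15   7   2  11  26  27  26  31
   36  54  84 122 150 169 172 172 172 177 202 230 241 244 244]
 [183 182 177 167 140 109  87  58  39  28  21  15   6  15  20  20  28  40
   65 102 133 155 166 172 174 168 174 186 219 238 242 244 243]]
```

```bash
python3 -c "
from station import r
print(r.finish_job())"
```

```text
the job is handed in; nothing more can be done
None
```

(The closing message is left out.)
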